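# Bracket from the back of a tip-out bin

## Task

One of the two tip-out bins in the rack holds the aluminium angle bracket in its rear pocket. Tip that bin fully forward, take the bracket out and set it down gently, standing on its base plate, in the black tray; then push the bin fully back home. Leave the other bin shut and do not disturb the crimping pliers, the carton or the iron stand.

Things in the scene. Friction and masses are not known exactly. Their poses are not given: they have to be found in the camera images.
- rack: Fixed grey rack, 352 mm wide, with two tip-out bins side by side. Origin on the bench below the bins' pivot line, midway between them; x front (robot side) to back, y left. Pivot line along y, 40 mm above the origin; bin centres at y = +85.5 and -85.5 mm. Clear hood at x 63 to 175 mm, 212 to 218 mm above the bench, on cheeks at y -171, 0, 171 mm; before x = 70 mm these are only 60 mm high.
- bin_l (a joint): Forward tilt of the left (+y) bin, rad: 0 shut, 0.7 fully forward at its stop. Tilting moves the front rim towards the robot and down and raises the back. Friction hinge (0.55 N m) that stays where left: about 12 N at the rim to open, 5 to 8 N to close; a push of over about 4 N down on the rear pocket drives it shut.
- bin_r (a joint): The same for the right (-y) bin.
- bin_l_rim (a point): Middle of the top of the left bin's front rim, moving with the bin; x to the bin's back, y left, z up out of the bin. It is at (-30, 0, 84) mm in the bin's frame, whose origin is on the pivot line, under the floor. The rim is a bar 12 mm thick (x -36 to -24), 120 mm wide, 18 mm high, on a 5 mm front wall; behind it 85 mm are free to the divider.
- bin_r_rim (a point): The same point of the right bin. Both bins are grey plastic, 180 mm deep (x -30 to 150 from the pivot line), 156 mm wide; floor 5 mm thick, its underside at pivot height; walls above that underside: sides 60 mm (47 mm behind x = 100), back 47 mm.
- bin_l_back (a point): Centre of the floor of the left bin's rear pocket, at (105, 0, 5) mm in the bin's frame, same axes. Pocket 80 mm deep (x 65 to 145), 148 mm wide, behind a divider 25 mm high. As the bin tilts, what lies in it may slide forward against the divider. In front of the divider lies a loose connector shell, 24 mm thick, 80 mm long.
- bin_r_back (a point): The same point of the right bin.
- bracket: Plain aluminium angle bracket (L section), 150 g or so. Origin under the centre of its base plate. Base plate 65 (x) x 60 (y) x 7 mm; an upright web, 8 mm thick and 65 mm long, stands along x at y = -22 to -30 mm and reaches 67 mm above the underside; z up from the base. It starts in the rear pocket of either bin, its x nearly along the rack's x.
- heatsink: Plain aluminium finned heat sink, 65 x 60 x 38 mm, in the rear pocket of the other bin; origin under its centre. It stays there.
- tray: Fixed black open tray on the bench, 150 (x) x 130 (y) x 30 mm outside, walls and floor 4 mm; origin under its centre, on the bench.
- crimper: Loose crimping pliers lying on the bench, about 185 x 65 x 20 mm, black with orange handle ends; origin under the middle. Bystander.
- carton: Loose white and green carton, 75 x 75 x 85 mm, origin under its centre. Bystander.
- iron_stand: Fixed soldering-iron stand, black base 150 x 75 x 22 mm with a steel spring holder up to 140 mm high; origin under the base's centre. Bystander.
There are look-alikes about, which are no part of the job. What is shaped like the bracket but purple is not meant.

How it is judged (in metres and radians):
On the way, in this order (a step that is already met when the one before it is completed fails the run):
1. the bin that holds the bracket is tipped forward (0.6 rad or more) with the bracket still in its rear pocket (((value of joint bin_l above 0.6 rad and distance between bracket and bin_l_back below 0.065 m) or (value of joint bin_r above 0.6 rad and distance between bracket and bin_r_back below 0.065 m))), for 0.2 s.
2. the bracket stands on its base plate in the tray, let go (x of bracket in the frame of tray between -0.045 and 0.045 m and y of bracket in the frame of tray between -0.04 and 0.04 m and height (world z) of bracket below 0.01 m and angle between bracket's own z axis and vertical below 0.1 rad and linear speed of bracket below 0.03 m/s and contact force between the fingers and bracket below 0.1 N), for 0.2 s.
At the end, for the whole second after the job is handed in: The bracket stands at rest on its base plate (within 0.1 rad of upright) on the tray's floor, its centre within 45 mm along x and 40 mm along y of the tray's centre; both bins are shut (under 0.05 rad); the heat sink is still in the rear pocket of its bin (x of bracket in the frame of tray between -0.045 and 0.045 m and y of bracket in the frame of tray between -0.04 and 0.04 m and height (world z) of bracket below 0.01 m and angle between bracket's own z axis and vertical below 0.1 rad and linear speed of bracket below 0.03 m/s and value of joint each of bin_l, bin_r below 0.05 rad and (distance between heatsink and bin_l_back below 0.065 m or distance between heatsink and bin_r_back below 0.065 m)); the robot touches nothing.
It fails at once if the bin with the heat sink is tipped (over 0.15 rad) ((value of joint bin_l above 0.15 rad and distance between heatsink and bin_l_back below 0.065 m) or (value of joint bin_r above 0.15 rad and distance between heatsink and bin_r_back below 0.065 m)).
It fails at once if the bracket is dropped into the tray (faster than 0.7 m/s over it) (horizontal distance between bracket and tray below 0.08 m and height (world z) of bracket below 0.1 m and linear speed of bracket above 0.7 m/s).
It fails at once if the pliers are disturbed (moved over 30 mm) (distance of crimper from where it was at the start of the episode above 0.03 m).
It fails at once if the carton is disturbed (moved over 30 mm) (distance of carton from where it was at the start of the episode above 0.03 m).
It fails at once if the iron stand is struck (over 5 N) (contact force between any of the arm, the fingers and iron_stand above 5 N).
It also fails if it takes over 72 s, if anything falls off the work surface, if the arm or the gripper's body presses on something with over 40 N, if the wrist force passes 120 N, or if a joint passes its speed limit or range.

## Robot

A 6-joint arm with a two-finger parallel gripper is mounted at the origin on the work surface. World frame = base frame: x ahead of the robot, y to its left, z up, the work surface at z = 0. Lengths are in mm, angles in degrees, forces in N, time in s.
With the tool pointing down it reaches from about 300 to 850 mm from the base axis. Payload 4.2 kg.
Tool frame: the origin (TCP) lies between the finger pads; the fingertips stand 22 mm ahead of it and the grasp point (between the pads) lies 3 mm ahead of it; z points along the fingers, y is the direction in which the jaws open and shut (so a half turn about z gives the same grasp; the last joint's range is limited). The gripper opens to 91 mm and grips with 3 to 60 N. Pads are 32 mm wide; open, the fingers measure 118 mm over their backs; the gripper's body (76 mm by 178 mm) begins 60 mm behind the grasp point.
Start: joints at [75.688, 18.312, 89.639, -0, 72.044, -1.146], TCP at [130.976, 559.898, 235.976] pointing down, gripper open.
Joint ranges: [-177.97, 177.97], [-48.28, 115.42], [12.27, 149.76], [-77.06, 257.06], [2.81, 150.46], [-146.56, 146.56]. Speed limits (degrees/s): [147.25, 147.25, 180, 180, 180, 180].

## Interface

Orientations are given as [roll, pitch, yaw] about the fixed x, y, z axes, in that order (R = Rz(yaw) Ry(pitch) Rx(roll)).
In Python, from workcell import telemetry, cams, env gives the robot as it stands.
- The arm moves only by the shell command python3 -m inch 'ROWS' [FORCE]. ROWS is JSON, a list of rows, each an object of numbers: "x", "y", "z": the shift along the tool's x, y, z in cm; "yaw": the turn about the tool's z in units of 5 degrees (1.0 is 5 degrees); "gripper": the gripper's target within -1 to 1 (fully open at 1, half-way at 0, shut at -1). A call has 1 to 12 rows; each row shifts and turns the commanded pose from where the row before left it, along the tool's axes as they then stand; what a row does not reach is not made up. A row lasts 1/12 s, in which the tool goes at most 41.7 mm and 7.16 degrees, less where a joint would pass 70% of its speed; a pose out of reach is approached as far as the arm can. A call is refused whole if a number of a shift passes 4.17 or a number of a turn 1, either way. A call with a gripper value outside its range is refused whole. The fingers move at their own pace and stop on an object; FORCE is the grip in N (left out, the last holds). Time passes only in rows, so rows that do not move let the fingers close. It gives the time, the measured TCP pose, the force and the opening at its end, in the units of the state.
- telemetry.state(): the state, without advancing time (a new reading comes with each control period).
- cams.grab_frame(name): name is "scene" or "top"; returns a dict with "pixels" (400x640x3 uint8, red, green, blue), "mtx" (3x3 intrinsics, pixels), "rvec" (rotation vector, rad) and "tvec" (3), from world to camera coordinates, as OpenCV has them. Camera axes: x right, y down, z forward; pixel columns grow to the right and rows downward; lengths in mm; the calibration is good to about 2 mm. A picture is of the moment at which its call begins. There is no depth.
- env.job_done(): hands the job in, once; it reports no verdict.
The state is a dict: "time_s": time; "qpos": joint angles; "qvel": joint speeds; "effort": joint torques, N m; "ee_pos": TCP position; "ee_rot": TCP orientation; "force": force on the tool from outside, world axes, zero at the start; "torque": the same for the moment, N m; "gripper_width": finger opening in mm.
Only numpy, scipy, OpenCV 4.12 (cv2) and the standard library are available. Lean on these libraries where they do the work, as an engineer would, in place of code of your own. Each camera call takes 0.05 s, during which the arm holds its last target. There are 200 camera calls.

## Working session

There is one attempt and no reset: what is moved stays moved. The work goes in short steps, Python scripts to look and compute and a shell command to move; the robot and the scene stay as the last step left them, time stands still between calls to the robot, and variables do not carry over. Pictures are saved under pics/ and viewed, about 8 in all and at most 12, crops included, and the job is handed in when it is done.

```bash
ls; mkdir -p pics
python3 - <<'E'
from workcell import telemetry, cams
import cv2,pickle
print(telemetry.state())
for n in("scene","top"):
    f=cams.grab_frame(n); pickle.dump(f,open(f"pics/{n}0.pkl","wb")); cv2.imwrite(f"pics/{n}0.png",f["pixels"][:,:,::-1])
    print(n,f["mtx"],f["rvec"],f["tvec"])
E
```

```text
pics
{'time_s': 0.0, 'qpos': array([ 7.56874956e+01,  1.83521142e+01,  8.97066041e+01, -1.26928038e-03,
        7.20422013e+01, -1.14447602e+00]), 'qvel': array([ 0.04757163,  0.06168622,  0.02314358,  0.01964547,  0.06269145,
       -0.01338418]), 'effort': array([-3.45642020e-04, -4.12478149e+01, -2.31969774e+01,  7.26699340e-02,
        4.58683167e-02, -1.80786601e-04]), 'ee_pos': array([130.86741473, 559.43789811, 235.11414877]), 'ee_rot': array([-1.79899076e+02, -8.09207919e-04,  1.66832363e+02]), 'force': array([0.18401573, 0.57865883, 0.23839491]), 'torque': array([-0.02217101, -0.03922805,  0.00225981]), 'gripper_width': 91.26546296808688}
scene [[497.40362446   0.         321.87920024]
 [  0.         497.40362446 198.91402737]
 [  0.           0.           1.        ]] [ 1.48794081  2.19135701 -0.80244384] [ 222.51460809 -411.15720785 2130.63063954]
top [[394.49359183   0.         314.93399564]
 [  0.         394.49359183 197.475219  ]
 [  0.           0.           1.        ]] [ 2.14813583 -2.12365731  0.21912619] [ -12.43714162  646.46952641 1262.71894811]
```

View pics/scene0.png

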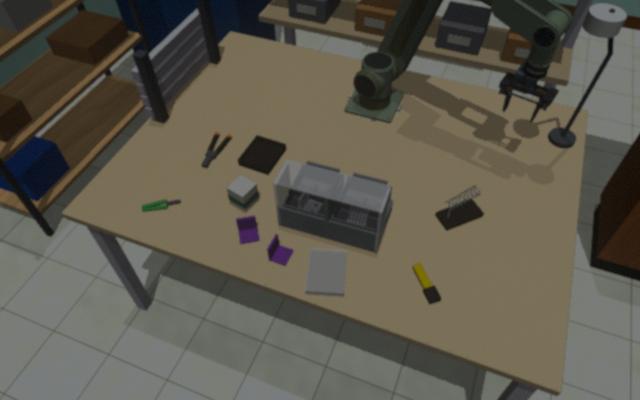

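View pics/top0.png

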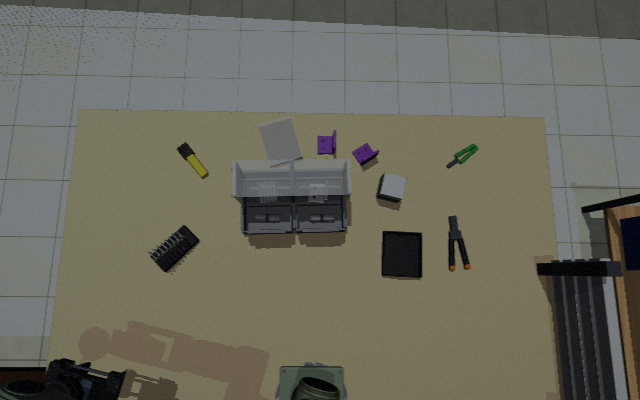

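The top view (x up, y left) shows the rack at about (291,197), tray (402,254), carton (391,187), pliers (458,243) and stand (175,248). Next I zoom in on the bins.

Run:
```python
import cv2,numpy as np
t=cv2.imread("pics/top0.png");s=cv2.imread("pics/scene0.png")
a=cv2.resize(t[150:245,222:362],None,fx=5.7,fy=5.7,interpolation=cv2.INTER_CUBIC)
a=cv2.convertScaleAbs(a,alpha=1.6,beta=10)
cv2.imwrite("pics/ztop.png",a)
b=cv2.resize(s[155:255,265:400],None,fx=3,fy=3,interpolation=cv2.INTER_CUBIC)
c=cv2.resize(t[225:285,375:430],None,fx=5,fy=5,interpolation=cv2.INTER_CUBIC)
o=np.zeros((300,690,3),np.uint8);o[:,:405]=b;o[:,410:685]=c
cv2.imwrite("pics/zs.png",cv2.convertScaleAbs(o,alpha=1.8,beta=10))
```

```text
(no output)
```

View pics/ztop.png

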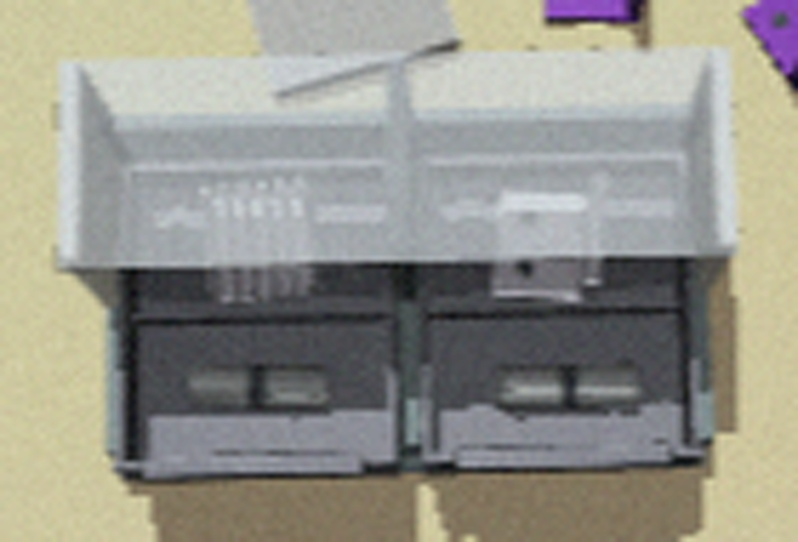

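View pics/zs.png

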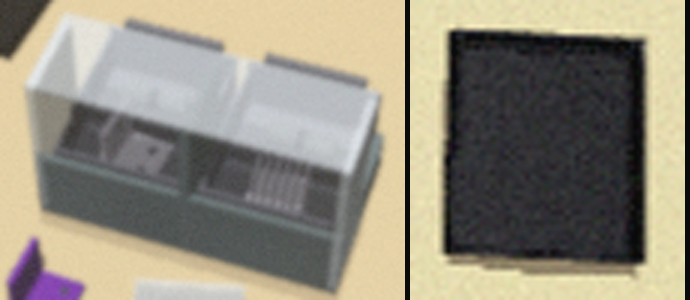

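```bash
cat > h.py <<'E'
import cv2,numpy as np,pickle
from scipy.optimize import least_squares
def proj(f,P): return cv2.projectPoints(np.array(P,float).reshape(-1,3),f["rvec"],f["tvec"],f["mtx"],None)[0][:,0]
def unproj(f,uv,z):
    R=cv2.Rodrigues(f["rvec"])[0]; C=-R.T@f["tvec"].ravel()
    d=R.T@np.linalg.inv(f["mtx"])@np.array([uv[0],uv[1],1.]); return C+d*(z-C[2])/d[2]
def place(p,P):
    P=np.array(P,float).reshape(-1,3); c,s=np.cos(p[2]),np.sin(p[2]); o=P.copy()
    o[:,0]=p[0]+c*P[:,0]-s*P[:,1]; o[:,1]=p[1]+s*P[:,0]+c*P[:,1]; return o
def fit(f,P,uv,p0):
    r=least_squares(lambda p:(proj(f,place([p[0],p[1],p[2]],P))-uv).ravel(),p0,x_scale=[10,10,.1],loss="soft_l1")
    return r.x,np.round((proj(f,place(r.x,P))-uv),1)
E
python3 - <<'E'
from h import *
f=pickle.load(open("pics/top0.pkl","rb"))
R=cv2.Rodrigues(f["rvec"])[0];print("cam",-R.T@f["tvec"].ravel())
Z=lambda L:np.array(L,float)/5.7+[222,150]-.4
P=[[63,174,218],[63,-174,218],[175,174,218],[175,-174,218],[-36,-25.5,124],[-36,-145.5,124],[-36,145.5,124],[-36,25.5,124]]
uv=Z([[60,268],[735,252],[65,62],[728,50],[457,465],[677,460],[145,472],[365,467]])
r,e=fit(f,P,uv,[600,0,0]);print("rack",r,np.degrees(r[2]),e.tolist())
T=np.array([[450,30],[645,38],[643,262],[447,255]])/5.+[375-82,225]-.4
P=[[75,65,30],[75,-65,30],[-75,-65,30],[-75,65,30]]
r2,e=fit(f,P,T,[400,-250,0]);print("tray",r2,np.degrees(r2[2]),e.tolist())
for n,q,z in[("plateLL",(495,295),52),("plateLR",(580,300),52),("plateUL",(500,195),52),("webF",(597,287),112),("webB",(605,178),112),("shellL",(500,385),69),("shellR",(640,385),69)]:
    w=unproj(f,Z([q])[0],z); d=w[:2]-r[:2];c,s=np.cos(r[2]),np.sin(r[2]);print(n,w.round(),"rack",(c*d[0]+s*d[1]).round(),(-s*d[0]+c*d[1]).round())
for n,q,z in[("carton",(391,187),85),("crimpL",(450,267),10),("crimpT",(452,216),10),("stand",(175,248),30)]: print(n,unproj(f,q,z).round())
E
```

```text
cam [ 406.81507377   22.95807717 1358.86389879]
rack [5.60429326e+02 6.34785271e+01 3.79919835e-02] 2.1767803092376496 [[0.4, -0.1], [0.4, -0.1], [-0.1, -0.9], [-0.0, -1.2], [-0.0, 0.4], [-0.4, 0.3], [-0.1, 0.6], [-0.2, 0.5]]
tray [ 4.64362155e+02 -2.99151636e+02 -3.55950877e-02] -2.039448296977548 [[0.3, -0.2], [-0.6, 0.0], [0.0, 0.3], [0.2, -0.1]]
plateLL [634.  17.  52.] rack 72.0 -50.0
plateLR [632. -34.  52.] rack 68.0 -100.0
plateUL [695.  14.  52.] rack 132.0 -54.0
webF [629. -41. 112.] rack 65.0 -107.0
webB [692. -45. 112.] rack 128.0 -113.0
shellL [579.  13.  69.] rack 16.0 -51.0
shellR [580. -68.  69.] rack 14.0 -132.0
carton [ 681. -256.   85.]
crimpL [ 422. -467.   10.]
crimpT [ 597. -483.   10.]
stand [475. 457.  30.]
```

The bracket is in the right bin (fins in the left, L shape in the right), with its web on the -y side. I turn the tool to match the rack (tool x = -rack x, tool y = rack y), close the gripper and head for the right rim.

```bash
cat >> h.py <<'E'
RACK=[560.43,63.48,.03799]
def rk(w):
    d=np.array(w[:2])-RACK[:2];c,s=np.cos(RACK[2]),np.sin(RACK[2]);return np.array([c*d[0]+s*d[1],-s*d[0]+c*d[1],w[2]]).round(1)
def st():
    from workcell import telemetry
    s=telemetry.state();print("t",round(s["time_s"],2),"rack",rk(s["ee_pos"]),"yaw",s["ee_rot"].round(1),"F",s["force"].round(1),"g",round(s["gripper_width"],1))
E
python3 -m inch '[{"yaw":-1,"gripper":-1},{"yaw":-1},{"yaw":-1},{"yaw":-0.06},{"x":-1.73,"y":-2.5},{"x":-1.73,"y":-2.5},{"x":-1.73,"y":-2.5},{"x":-1.73,"y":-2.5},{"x":-1.73,"y":-2.5},{"x":-1.73,"y":-2.5},{"x":-1.73,"y":-2.5},{"x":-1.73,"y":-2.5}]' 20
python3 -m inch '[{"x":-1.73,"y":-2.5},{"x":-1.73,"y":-2.5},{"x":-1.73,"y":-2.5},{"x":-1.73,"y":-2.5},{"x":-1.73,"y":-2.5},{"x":-1.73,"y":-2.5},{"x":-1.73,"y":-2.5},{"x":-1.73,"y":-2.5},{"x":-1.73,"y":-2.5},{"x":-1.73,"y":-2.5},{"x":-1.73,"y":-2.5},{"x":-1.73,"y":-2.5}]'
python3 -c "from h import *;st()"
```

```text
t 0.1 rack [-410.4  512.   235.2] yaw [-179.9   -0.   166.8] F [-0.4  0.1  0.5] g 90.9invalid input
invalid input
```

```bash
python3 -m inch '[{"x":0,"y":0,"z":0,"yaw":-1,"gripper":-1}]' 20; python3 -m inch '[{"x":-0.5,"y":-0.5,"z":0,"yaw":-1,"gripper":-1}]'; python3 -m inch --help | head -20
```

```text
time_s: 0.18
ee_pos: [130.9, 559.6, 235.4]
ee_rot: [-179.9, -0.0, 171.9]
force: [-0.3, 0.4, 0.3]
gripper_width: 87.2
time_s: 0.27
ee_pos: [134.7, 554.7, 235.4]
ee_rot: [-180.0, -0.0, 177.1]
force: [0.3, -0.8, -0.7]
gripper_width: 80.5invalid input: not JSON, or not a number
```

All five keys are needed in every row.

```bash
python3 -m inch '[{"x":0,"y":0,"z":0,"yaw":-1,"gripper":-1},{"x":-1.73,"y":-2.5,"z":0,"yaw":0,"gripper":-1},{"x":-1.73,"y":-2.5,"z":0,"yaw":0,"gripper":-1},{"x":-1.73,"y":-2.5,"z":0,"yaw":0,"gripper":-1},{"x":-1.73,"y":-2.5,"z":0,"yaw":0,"gripper":-1},{"x":-1.73,"y":-2.5,"z":0,"yaw":0,"gripper":-1},{"x":-1.73,"y":-2.5,"z":0,"yaw":0,"gripper":-1},{"x":-1.73,"y":-2.5,"z":0,"yaw":0,"gripper":-1},{"x":-1.73,"y":-2.5,"z":0,"yaw":0,"gripper":-1},{"x":-1.73,"y":-2.5,"z":0,"yaw":0,"gripper":-1},{"x":-1.73,"y":-2.5,"z":0,"yaw":0,"gripper":-1},{"x":-1.73,"y":-2.5,"z":0,"yaw":0,"gripper":-1}]' >/dev/null
python3 -m inch '[{"x":-1.73,"y":-2.5,"z":0,"yaw":0,"gripper":-1},{"x":-1.73,"y":-2.5,"z":0,"yaw":0,"gripper":-1},{"x":-1.73,"y":-2.5,"z":0,"yaw":0,"gripper":-1},{"x":-1.73,"y":-2.5,"z":0,"yaw":0,"gripper":-1},{"x":-1.73,"y":-2.5,"z":0,"yaw":0,"gripper":-1},{"x":-1.73,"y":-2.5,"z":0,"yaw":0,"gripper":-1},{"x":-1.73,"y":-2.5,"z":0,"yaw":0,"gripper":-1},{"x":-1.73,"y":-2.5,"z":0,"yaw":0,"gripper":-1},{"x":-1.73,"y":-2.5,"z":0,"yaw":0,"gripper":-1},{"x":-1.73,"y":-2.5,"z":0,"yaw":0,"gripper":-1},{"x":0,"y":0,"z":0,"yaw":0,"gripper":-1},{"x":0,"y":0,"z":0,"yaw":0,"gripper":-1}]'
python3 -c "from h import *;st()"
```

```text
time_s: 2.27
ee_pos: [515.4, 40.1, 235.2]
ee_rot: [180.0, -0.1, -178.3]
force: [-1.0, 0.1, 0.3]
gripper_width: 0.4
t 2.27 rack [-45.9 -21.6 235.2] yaw [ 1.800e+02 -1.000e-01 -1.783e+02] F [-1.   0.1  0.3] g 0.4
```

```bash
python3 -m inch '[{"x":-1.8,"y":-2.13,"z":0,"yaw":-0.1,"gripper":-1},{"x":-1.8,"y":-2.13,"z":0,"yaw":0,"gripper":-1},{"x":-1.8,"y":-2.13,"z":0,"yaw":0,"gripper":-1},{"x":0,"y":0,"z":2.88,"yaw":0,"gripper":-1},{"x":0,"y":0,"z":2.88,"yaw":0,"gripper":-1},{"x":0,"y":0,"z":2.88,"yaw":0,"gripper":-1},{"x":0,"y":0,"z":2.88,"yaw":0,"gripper":-1},{"x":0,"y":0,"z":0,"yaw":0,"gripper":-1},{"x":0,"y":0,"z":0,"yaw":0,"gripper":-1}]'
python3 -c "from h import *;st()"
```

```text
time_s: 3.02
ee_pos: [570.2, -19.6, 119.9]
ee_rot: [180.0, -0.2, -177.6]
force: [0.2, -0.3, 0.1]
gripper_width: 0.6
t 3.02 rack [  6.6 -83.4 119.9] yaw [ 180.    -0.2 -177.6] F [ 0.2 -0.3  0.1] g 0.6
```

```bash
python3 -m inch '[{"x":1.3,"y":-0.2,"z":0,"yaw":0,"gripper":-1},{"x":0.45,"y":0,"z":0,"yaw":0,"gripper":-1},{"x":0.45,"y":0,"z":0,"yaw":0,"gripper":-1},{"x":0.45,"y":0,"z":0.0,"yaw":0,"gripper":-1},{"x":0.3,"y":0,"z":0.2,"yaw":0,"gripper":-1},{"x":0.3,"y":0,"z":0.2,"yaw":0,"gripper":-1},{"x":0.3,"y":0,"z":0.2,"yaw":0,"gripper":-1},{"x":0.3,"y":0,"z":0.2,"yaw":0,"gripper":-1}]'
python3 -m inch '[{"x":0.23,"y":0,"z":0.27,"yaw":0,"gripper":-1},{"x":0.23,"y":0,"z":0.27,"yaw":0,"gripper":-1},{"x":0.23,"y":0,"z":0.27,"yaw":0,"gripper":-1},{"x":0.23,"y":0,"z":0.27,"yaw":0,"gripper":-1}]'
python3 - <<'E'
from h import *
st()
from workcell import cams
f=cams.grab_frame("top");pickle.dump(f,open("pics/top1.pkl","wb"));g=cams.grab_frame("scene")
a=cv2.resize(f["pixels"][150:250,222:362,::-1],None,fx=4,fy=4,interpolation=cv2.INTER_CUBIC)
b=cv2.resize(g["pixels"][140:255,290:350,::-1],None,fx=3.4,fy=3.4,interpolation=cv2.INTER_CUBIC)[:391]
o=np.zeros((400,780,3),np.uint8);o[:,:560]=a;o[:len(b),566:566+b.shape[1]]=b
cv2.imwrite("pics/c1.png",cv2.convertScaleAbs(o,alpha=1.7,beta=10))
E
```

```text
time_s: 3.68
ee_pos: [541.7, -23.7, 118.0]
ee_rot: [-180.0, 1.3, -177.7]
force: [12.0, 1.7, 2.8]
gripper_width: 0.8
time_s: 4.02
ee_pos: [530.8, -24.3, 107.5]
ee_rot: [-179.9, 1.0, -177.7]
force: [5.8, 1.7, 9.4]
gripper_width: 0.8
t 4.02 rack [-32.9 -86.5 107.5] yaw [-179.9    1.  -177.7] F [5.8 1.7 9.4] g 0.8
```

View pics/c1.png

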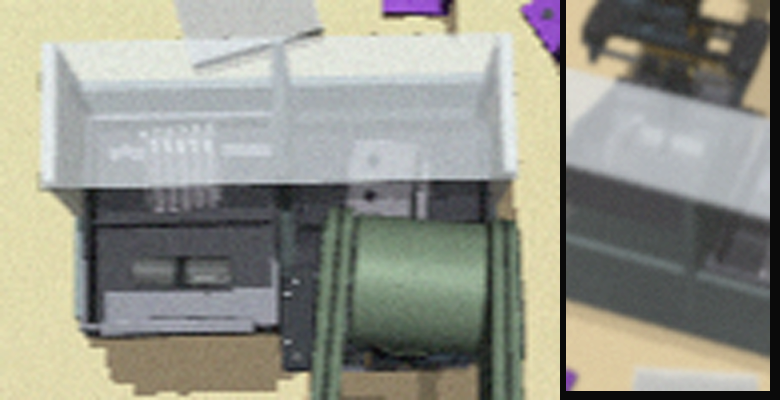

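The right bin is tipping: its rim now lies beyond the neighbour's, under the wrist at about (390,350). I keep pulling towards the stop.

```bash
python3 -m inch '[{"x":0.35,"y":0,"z":0.3,"yaw":0,"gripper":-1},{"x":0.35,"y":0,"z":0.3,"yaw":0,"gripper":-1},{"x":0.35,"y":0,"z":0.3,"yaw":0,"gripper":-1},{"x":0.3,"y":0,"z":0.2,"yaw":0,"gripper":-1}]'
python3 -c "from h import *;st()"
python3 -m inch '[{"x":0.3,"y":0,"z":0.1,"yaw":0,"gripper":-1},{"x":0.3,"y":0,"z":0,"yaw":0,"gripper":-1},{"x":0.2,"y":0,"z":0,"yaw":0,"gripper":-1}]'
python3 -c "from h import *;st()"
```

```text
time_s: 4.45
ee_pos: [521.2, -24.7, 96.6]
ee_rot: [-179.9, 1.6, -177.7]
force: [16.7, 2.7, 1.7]
gripper_width: 0.2
t 4.45 rack [-42.5 -86.6  96.6] yaw [-179.9    1.6 -177.7] F [16.7  2.7  1.7] g 0.2
time_s: 4.7
ee_pos: [519.1, -25.0, 96.7]
ee_rot: [-179.9, 2.3, -177.7]
force: [27.4, 3.8, -7.1]
gripper_width: 0.5
t 4.7 rack [-44.7 -86.8  96.7] yaw [-179.9    2.3 -177.7] F [27.4  3.8 -7.1] g 0.5
```

The force climbs without motion, so the bin is at its stop. I back off, lift, and clear the view.

```bash
python3 -m inch '[{"x":-1.8,"y":0,"z":0,"yaw":0,"gripper":-1},{"x":0,"y":0,"z":-3,"yaw":0,"gripper":-1},{"x":0,"y":0,"z":-4,"yaw":0,"gripper":-1},{"x":0,"y":0,"z":-4,"yaw":0,"gripper":-1},{"x":0,"y":0,"z":-3,"yaw":0,"gripper":-0.2},{"x":4,"y":0,"z":0,"yaw":0,"gripper":-0.2},{"x":4,"y":0,"z":0,"yaw":0,"gripper":-0.2},{"x":4,"y":0,"z":0,"yaw":0,"gripper":-0.2},{"x":4,"y":0,"z":0,"yaw":0,"gripper":-0.2},{"x":0,"y":0,"z":0,"yaw":0,"gripper":-0.2}]'
python3 - <<'E'
from h import *
st()
from workcell import cams
f=cams.grab_frame("top");pickle.dump(f,open("pics/top2.pkl","wb"));g=cams.grab_frame("scene");pickle.dump(g,open("pics/scene2.pkl","wb"))
a=cv2.resize(f["pixels"][165:255,285:355,::-1],None,fx=6,fy=6,interpolation=cv2.INTER_CUBIC)
b=cv2.resize(g["pixels"][150:240,270:325,::-1],None,fx=6,fy=6,interpolation=cv2.INTER_CUBIC)
o=np.zeros((540,760,3),np.uint8);o[:,:420]=a;o[:,426:756]=b
cv2.imwrite("pics/c2.png",cv2.convertScaleAbs(o,alpha=1.7,beta=10))
E
```

```text
time_s: 5.53
ee_pos: [353.2, -30.6, 231.0]
ee_rot: [180.0, -0.2, -177.7]
force: [-0.4, -0.5, -0.7]
gripper_width: 35.8
t 5.53 rack [-210.6  -86.2  231. ] yaw [ 180.    -0.2 -177.7] F [-0.4 -0.5 -0.7] g 35.8
```

View pics/c2.png

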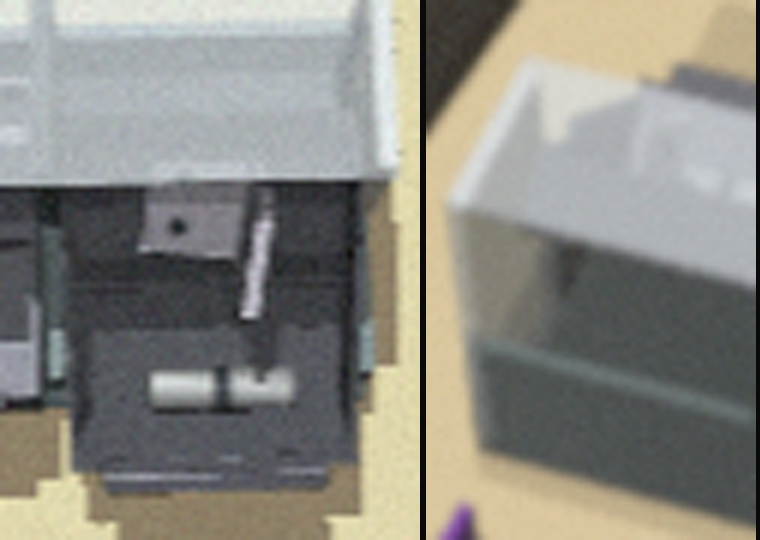

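The bin is fully forward. The web's top edge runs from (252,316) to (265,190) and the plate's front edge is at about row 254, clear of the hood. Next I fit the bracket's pose.

```bash
cat >> h.py <<'E'
def bin2w(P,th=.7):
    P=np.array(P,float).reshape(-1,3);c,s=np.cos(th),np.sin(th)
    Q=np.c_[P[:,0]*c-P[:,2]*s,P[:,1]-85.5,40+P[:,0]*s+P[:,2]*c];return place(RACK,Q),Q
E
python3 - <<'E'
from h import *
f=pickle.load(open("pics/top2.pkl","rb"))
uv=np.array([[140,250],[235,258],[243,315],[262,318]])/6.+[285,165]-.4
ln=np.array([[256,190],[273,190]])/6.+[285,165]-.4
B=np.array([[-32.5,30,7],[-32.5,-22,7],[-32.5,-22,67],[-32.5,-30,67]])
def pts(p,B,th): return bin2w(place(p,B)+[0,0,5],th)
def res(p,th):
    e=(proj(f,pts(p,B,th)[0])-uv).ravel()
    for k,y in enumerate((-22,-30)):
        q=proj(f,pts(p,[[-32.5,y,67],[32.5,y,67]],th)[0]); t=(ln[k,1]-q[0,1])/(q[1,1]-q[0,1])
        e=np.r_[e,q[0,0]+t*(q[1,0]-q[0,0])-ln[k,0]]
    return e
for th in(.66,.7):
    r=least_squares(res,[97,0,0],args=(th,),x_scale=[10,10,.1]);print(th,r.x,np.degrees(r.x[2]),r.fun.round(1))
    print("web mid pts rack (bx,bz):")
    for bx,bz in((-32.5,67),(32.5,67),(-17,60),(-15,55),(0,0)): print(bx,bz,pts(r.x,[[bx,-26 if bz else 0,bz]],th)[1].round(1))
rim=bin2w([[-36,60,84],[-36,-60,84],[-24,60,84],[-24,-60,84]])[0];print(((proj(f,rim)+.4-[285,165])*6).round())
E
```

```text
0.66 [ 9.87471759e+01  4.74684943e+00 -9.86115830e-02] -5.650027517063924 [ 0.2  0.5  0.2  0.1 -0.  -0.1 -0.7 -0.5  0.2  0. ]
web mid pts rack (bx,bz):
-32.5 67 [[   6.3 -103.4  136. ]]
32.5 67 [[  57.4 -109.8  175.7]]
-17 60 [[  22.8 -105.   140. ]]
-15 55 [[  27.4 -105.2  137.2]]
0 0 [[ 74.9 -80.8 104.5]]
0.7 [ 1.01935980e+02  5.13831348e+00 -8.72472792e-02] -4.998900873554997 [ 0.2  0.3  0.3 -0.3  0.   0.2 -0.6 -0.2  0.2 -0. ]
web mid pts rack (bx,bz):
-32.5 67 [[   5.1 -103.4  138.4]]
32.5 67 [[  54.6 -109.1  180.1]]
-17 60 [[  21.4 -104.8  143. ]]
-15 55 [[  26.2 -105.   140.5]]
0 0 [[ 74.7 -80.4 109.5]]
[[106. 495.]
 [329. 489.]
 [105. 477.]
 [329. 470.]]
```

```bash
python3 -m inch '[{"x":-3.7,"y":-0.3,"z":0,"yaw":0,"gripper":-0.2},{"x":-3.7,"y":-0.3,"z":0,"yaw":0,"gripper":-0.2},{"x":-3.7,"y":-0.3,"z":0,"yaw":0,"gripper":-0.2},{"x":-3.7,"y":-0.3,"z":0,"yaw":0,"gripper":-0.2},{"x":-3.7,"y":-0.3,"z":0,"yaw":0,"gripper":-0.2},{"x":-3.6,"y":-0.33,"z":0,"yaw":0,"gripper":-0.2},{"x":0,"y":0,"z":1,"yaw":0.4,"gripper":-0.2},{"x":0,"y":0,"z":0,"yaw":0,"gripper":-0.2},{"x":0,"y":0,"z":0,"yaw":0,"gripper":-0.2}]'
python3 -c "from h import *;st()"
```

```text
time_s: 6.38
ee_pos: [582.7, -40.3, 219.6]
ee_rot: [180.0, -0.1, -179.6]
force: [0.1, 0.1, -0.1]
gripper_width: 36.6
t 6.38 rack [  18.3 -104.5  219.6] yaw [ 1.800e+02 -1.000e-01 -1.796e+02] F [ 0.1  0.1 -0.1] g 36.6
```

```bash
python3 -m inch '[{"x":0.2,"y":0,"z":2,"yaw":0,"gripper":-0.2},{"x":0,"y":0,"z":2,"yaw":0,"gripper":-0.2},{"x":0,"y":0,"z":2,"yaw":0,"gripper":-0.2},{"x":0,"y":0,"z":2,"yaw":0,"gripper":-0.2},{"x":0,"y":0,"z":0,"yaw":0,"gripper":-0.2}]'
python3 -m inch '[{"x":0,"y":0,"z":0,"yaw":0,"gripper":-1},{"x":0,"y":0,"z":0,"yaw":0,"gripper":-1},{"x":0,"y":0,"z":0,"yaw":0,"gripper":-1},{"x":0,"y":0,"z":0,"yaw":0,"gripper":-1},{"x":0,"y":0,"z":0,"yaw":0,"gripper":-1},{"x":0,"y":0,"z":0,"yaw":0,"gripper":-1}]' 45
python3 -c "from h import *;st()"
```

```text
time_s: 6.8
ee_pos: [577.4, -40.2, 137.5]
ee_rot: [180.0, -0.4, -179.6]
force: [-1.3, -0.1, -1.5]
gripper_width: 36.6
time_s: 7.3
ee_pos: [580.6, -40.4, 141.4]
ee_rot: [180.0, 0.1, -179.6]
force: [-1.7, 1.2, 5.3]
gripper_width: 7.5
t 7.3 rack [  16.2 -104.5  141.4] yaw [ 1.800e+02  1.000e-01 -1.796e+02] F [-1.7  1.2  5.3] g 7.5
```

The jaws stopped at 7.5 mm, so the web is held. I draw it out along the bin's normal.

```bash
python3 -m inch '[{"x":0.65,"y":0,"z":-0.77,"yaw":0,"gripper":-1},{"x":0.65,"y":0,"z":-0.77,"yaw":0,"gripper":-1},{"x":1.29,"y":0,"z":-1.53,"yaw":0,"gripper":-1},{"x":1.29,"y":0,"z":-1.53,"yaw":0,"gripper":-1},{"x":1.29,"y":0,"z":-1.53,"yaw":0,"gripper":-1},{"x":1.6,"y":0,"z":-1.2,"yaw":0,"gripper":-1},{"x":2,"y":0,"z":-1,"yaw":0,"gripper":-1},{"x":2,"y":0,"z":0,"yaw":0,"gripper":-1},{"x":2,"y":0,"z":0,"yaw":0,"gripper":-1},{"x":2,"y":0,"z":0,"yaw":0,"gripper":-1},{"x":0,"y":0,"z":0,"yaw":0,"gripper":-1}]'
python3 - <<'E'
from h import *
st()
from workcell import cams
f=cams.grab_frame("top");g=cams.grab_frame("scene");pickle.dump(g,open("pics/scene3.pkl","wb"))
a=cv2.resize(f["pixels"][165:285,285:435,::-1],None,fx=3,fy=3,interpolation=cv2.INTER_CUBIC)
b=cv2.resize(g["pixels"][80:200,235:335,::-1],None,fx=3,fy=3,interpolation=cv2.INTER_CUBIC)
o=np.zeros((360,756,3),np.uint8);o[:,:450]=a;o[:,456:756]=b
cv2.imwrite("pics/c3.png",cv2.convertScaleAbs(o,alpha=1.7,beta=10))
E
```

```text
time_s: 8.22
ee_pos: [427.0, -41.2, 223.2]
ee_rot: [180.0, -0.3, -179.7]
force: [-1.0, 0.7, -1.0]
gripper_width: 7.7
t 8.22 rack [-137.3  -99.6  223.2] yaw [ 180.    -0.3 -179.7] F [-1.   0.7 -1. ] g 7.7
```

View pics/c3.png

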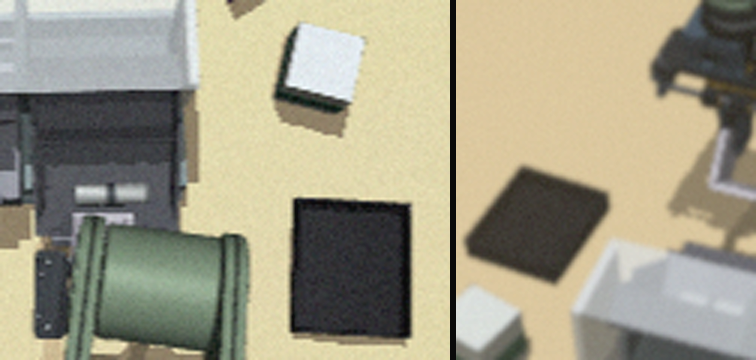

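The bracket is held (scene crop (735,170)), and the empty bin stays forward. I carry it above the tray: target TCP about (440,-325).

```bash
python3 -m inch '[{"x":-0.13,"y":-1.84,"z":0,"yaw":0,"gripper":-1},{"x":-0.13,"y":-2.84,"z":0,"yaw":0,"gripper":-1},{"x":-0.13,"y":-2.84,"z":0,"yaw":0,"gripper":-1},{"x":-0.13,"y":-2.84,"z":0,"yaw":0,"gripper":-1},{"x":-0.13,"y":-2.84,"z":0,"yaw":0,"gripper":-1},{"x":-0.13,"y":-2.84,"z":0,"yaw":0,"gripper":-1},{"x":-0.13,"y":-2.84,"z":0,"yaw":0,"gripper":-1},{"x":-0.13,"y":-2.84,"z":0,"yaw":0,"gripper":-1},{"x":-0.13,"y":-2.84,"z":0,"yaw":0,"gripper":-1},{"x":-0.13,"y":-2.84,"z":0,"yaw":0,"gripper":-1},{"x":0,"y":-1,"z":0,"yaw":0,"gripper":-1},{"x":0,"y":0,"z":0,"yaw":0,"gripper":-1}]'
python3 -m inch '[{"x":0,"y":0,"z":2.5,"yaw":0,"gripper":-1},{"x":0,"y":0,"z":2.5,"yaw":0,"gripper":-1},{"x":0,"y":0,"z":2.5,"yaw":0,"gripper":-1},{"x":0,"y":0,"z":2,"yaw":0,"gripper":-1},{"x":0,"y":0,"z":2,"yaw":0,"gripper":-1},{"x":0,"y":0,"z":1,"yaw":0,"gripper":-1},{"x":0,"y":0,"z":0,"yaw":0,"gripper":-1},{"x":0,"y":0,"z":0,"yaw":0,"gripper":-1}]'
python3 - <<'E'
from h import *
from workcell import cams
f=cams.grab_frame("top");g=cams.grab_frame("scene");pickle.dump(g,open("pics/scene4.pkl","wb"))
a=cv2.resize(f["pixels"][185:285,365:455,::-1],None,fx=4,fy=4,interpolation=cv2.INTER_CUBIC)
b=cv2.resize(g["pixels"][90:180,215:310,::-1],None,fx=4.4,fy=4.4,interpolation=cv2.INTER_CUBIC)
o=np.zeros((400,790,3),np.uint8);o[:,:360]=a;o[:396,366:366+418]=b
cv2.imwrite("pics/c4.png",cv2.convertScaleAbs(o,alpha=1.9,beta=10))
E
```

```text
time_s: 9.32
ee_pos: [447.3, -327.6, 222.6]
ee_rot: [-180.0, -0.0, -179.8]
force: [0.5, -1.0, -1.3]
gripper_width: 7.6
time_s: 9.98
ee_pos: [447.4, -324.7, 98.4]
ee_rot: [180.0, -0.0, -179.6]
force: [0.9, -0.3, -1.2]
gripper_width: 7.7
```

View pics/c4.png

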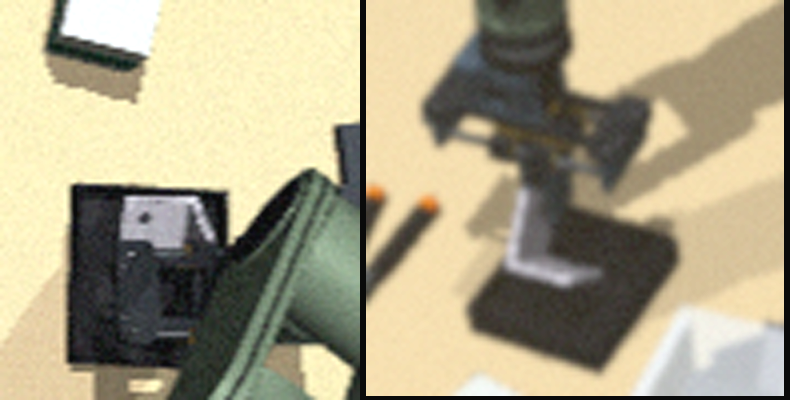

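The bracket is over the tray, still tipped forward (its plate is seen edge-on at (555,270)). I lower to where the base would just meet the floor when upright, then ease the grip so it swings level.

```bash
python3 -m inch '[{"x":0.35,"y":0,"z":1,"yaw":0,"gripper":-1},{"x":0.35,"y":0,"z":1,"yaw":0,"gripper":-1},{"x":0,"y":0,"z":0.8,"yaw":0,"gripper":-1},{"x":0,"y":0,"z":0.25,"yaw":0,"gripper":-1},{"x":0,"y":0,"z":0,"yaw":0,"gripper":-1},{"x":0,"y":0,"z":0,"yaw":0,"gripper":-1}]'
python3 -m inch '[{"x":0,"y":0,"z":0,"yaw":0,"gripper":-1},{"x":0,"y":0,"z":0,"yaw":0,"gripper":-1}]' 15
python3 -m inch '[{"x":0,"y":0,"z":0,"yaw":0,"gripper":-1},{"x":0,"y":0,"z":0,"yaw":0,"gripper":-1}]' 9
python3 -m inch '[{"x":0,"y":0,"z":0,"yaw":0,"gripper":-1},{"x":0,"y":0,"z":0,"yaw":0,"gripper":-1}]' 6
python3 - <<'E'
from h import *
from workcell import cams
st()
f=cams.grab_frame("top");g=cams.grab_frame("scene");pickle.dump(g,open("pics/scene5.pkl","wb"))
g4=pickle.load(open("pics/scene4.pkl","rb"))
a=cv2.resize(f["pixels"][220:280,375:435,::-1],None,fx=5,fy=5,interpolation=cv2.INTER_CUBIC)
b=cv2.resize(g["pixels"][110:170,225:305,::-1],None,fx=5,fy=5,interpolation=cv2.INTER_CUBIC)
o=np.zeros((300,706,3),np.uint8);o[:,:300]=a;o[:,306:706]=b
cv2.imwrite("pics/c5.png",cv2.convertScaleAbs(o,alpha=1.9,beta=10))
E
```

```text
time_s: 10.58
ee_pos: [440.6, -325.7, 68.3]
ee_rot: [-180.0, 0.1, -179.7]
force: [-0.3, 0.6, -1.4]
gripper_width: 8.1
time_s: 10.75
ee_pos: [440.6, -325.7, 68.3]
ee_rot: [-180.0, 0.1, -179.7]
force: [0.2, -0.2, -2.0]
gripper_width: 8.0
time_s: 10.92
ee_pos: [440.3, -325.5, 68.0]
ee_rot: [-180.0, 0.0, -179.7]
force: [-0.6, 0.8, -2.2]
gripper_width: 8.0
time_s: 11.08
ee_pos: [440.1, -325.4, 67.8]
ee_rot: [180.0, 0.0, -179.7]
force: [-0.2, -0.9, -2.3]
gripper_width: 7.7
t 11.08 rack [-135.  -384.    67.8] yaw [ 180.     0.  -179.7] F [-0.2 -0.9 -2.3] g 7.7
```

View pics/c5.png

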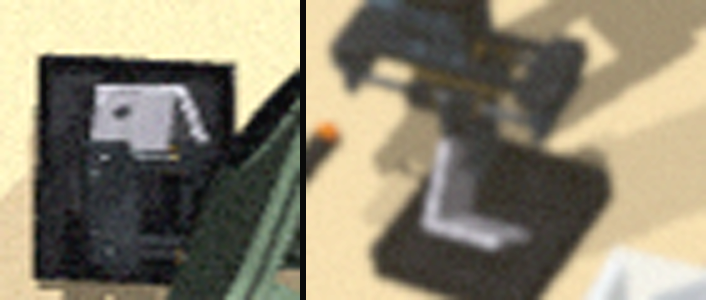

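Still tilted. I ease the grip to the minimum and track the bright plate numerically.

```bash
cat > track.py <<'E'
from h import *
from workcell import cams
st()
f=cams.grab_frame("top");g=f["pixels"][225:285,375:430].astype(int);m=(g.min(2)>75)
# keep inside tray
T=proj(f,place([464.4,-299.2,-.0356],[[70,60,4],[70,-60,4],[-70,-60,4],[-70,60,4]]))
k=np.zeros(f["pixels"].shape[:2],np.uint8);cv2.fillPoly(k,[T.round().astype(int)],1)
m=m&(k[225:285,375:430]>0)
v,u=np.nonzero(m);v+=225;u+=375
print("bright n",len(v),"v",v.min(),np.median(v),v.max(),"u",u.min(),u.max())
for z,th in((11,0.),(11,.35),(11,.7)):
    t=place([0,0,0],[[0,0,0]])
    B=np.array([[32.5,30,7],[32.5,-22,7]],float)-[-24.2,-26,62];c,s=np.cos(th),np.sin(th)
    W=np.c_[B[:,0]*c-B[:,2]*s,B[:,1],B[:,0]*s+B[:,2]*c]
    from workcell import telemetry
    print(th,proj(f,W+telemetry.state()["ee_pos"]).round(1).tolist())
E
python3 track.py
python3 -m inch '[{"x":0,"y":0,"z":0,"yaw":0,"gripper":-1},{"x":0,"y":0,"z":0,"yaw":0,"gripper":-1},{"x":0,"y":0,"z":0,"yaw":0,"gripper":-1}]' 3
python3 track.py
```

```text
t 11.18 rack [-135.  -384.    67.7] yaw [ 180.     0.  -179.7] F [-0.7  0.  -1.2] g 7.7
bright n 183 v 237 242.0 249 u 394 415
0.0 [[391.7, 244.1], [406.8, 244.3]]
0.35 [[393.0, 239.1], [408.4, 239.3]]
0.7 [[394.7, 236.4], [410.4, 236.6]]
time_s: 11.48
ee_pos: [440.1, -325.4, 67.8]
ee_rot: [180.0, 0.0, -179.7]
force: [0.4, -0.1, -0.5]
gripper_width: 8.0
t 11.48 rack [-135.  -384.    67.8] yaw [ 180.     0.  -179.7] F [ 0.4 -0.1 -0.5] g 8.0
bright n 142 v 241 245.0 258 u 393 414
0.0 [[391.7, 244.1], [406.8, 244.3]]
0.35 [[393.0, 239.1], [408.4, 239.3]]
0.7 [[394.7, 236.4], [410.4, 236.6]]
```

```bash
python3 -m inch '[{"x":0,"y":0,"z":0,"yaw":0,"gripper":-1},{"x":0,"y":0,"z":0,"yaw":0,"gripper":-1},{"x":0,"y":0,"z":0,"yaw":0,"gripper":-1}]' 3
python3 track.py
python3 -m inch '[{"x":0,"y":0,"z":-0.3,"yaw":0,"gripper":-1},{"x":0,"y":0,"z":0,"yaw":0,"gripper":-1},{"x":0,"y":0,"z":0,"yaw":0,"gripper":-1}]' 3
python3 track.py
```

```text
time_s: 11.78
ee_pos: [440.1, -325.4, 67.8]
ee_rot: [180.0, 0.0, -179.7]
force: [0.2, -0.0, -0.4]
gripper_width: 7.5
t 11.78 rack [-135.  -384.    67.8] yaw [ 180.     0.  -179.7] F [ 0.2 -0.  -0.4] g 7.5
bright n 143 v 241 245.0 258 u 393 414
0.0 [[391.7, 244.1], [406.8, 244.3]]
0.35 [[393.0, 239.1], [408.4, 239.3]]
0.7 [[394.7, 236.4], [410.4, 236.6]]
time_s: 12.08
ee_pos: [440.2, -325.5, 70.9]
ee_rot: [-180.0, 0.0, -179.7]
force: [-0.3, 0.7, -1.9]
gripper_width: 7.7
t 12.08 rack [-134.9 -384.1   70.9] yaw [-180.     0.  -179.7] F [-0.3  0.7 -1.9] g 7.7
bright n 145 v 241 245.0 259 u 393 414
0.0 [[391.9, 244.1], [407.1, 244.2]]
0.35 [[393.2, 239.0], [408.6, 239.2]]
0.7 [[394.9, 236.4], [410.6, 236.5]]
```

Lifted clear of the floor it carries its own weight again; I take one look at the pose.

Run:
```python
from h import *
from workcell import cams
f=cams.grab_frame("top");g=cams.grab_frame("scene")
a=cv2.resize(f["pixels"][225:275,380:430,::-1],None,fx=7,fy=7,interpolation=cv2.INTER_CUBIC)
b=cv2.resize(g["pixels"][120:170,235:295,::-1],None,fx=7,fy=7,interpolation=cv2.INTER_CUBIC)
o=np.zeros((350,776,3),np.uint8);o[:,:350]=a;o[:,356:776]=b
cv2.imwrite("pics/c6.png",cv2.convertScaleAbs(o,alpha=1.9,beta=10))
```

```text
(no output)
```

View pics/c6.png

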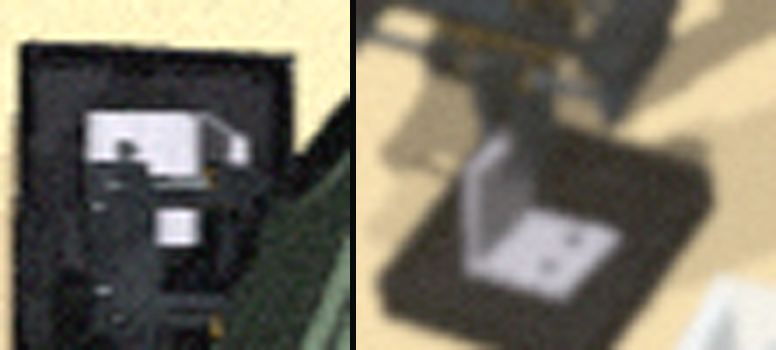

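Now nearly level: in the top crop the plate shows from v≈241 to 260, about its full 65 mm. I lower onto the floor with light grip and open slowly.

```bash
python3 -m inch '[{"x":0,"y":0,"z":0.2,"yaw":0,"gripper":-1},{"x":0,"y":0,"z":0.15,"yaw":0,"gripper":-1},{"x":0,"y":0,"z":0.1,"yaw":0,"gripper":-1},{"x":0,"y":0,"z":0,"yaw":0,"gripper":-1}]' 3
python3 track.py|head -2
python3 -m inch '[{"x":0,"y":0,"z":0,"yaw":0,"gripper":-0.7},{"x":0,"y":0,"z":0,"yaw":0,"gripper":-0.6},{"x":0,"y":0,"z":0,"yaw":0,"gripper":-0.5},{"x":0,"y":0,"z":0,"yaw":0,"gripper":-0.5},{"x":0,"y":0,"z":0,"yaw":0,"gripper":-0.5},{"x":0,"y":0,"z":-2,"yaw":0,"gripper":-0.5},{"x":0,"y":0,"z":-4,"yaw":0,"gripper":-0.5},{"x":0,"y":0,"z":-4,"yaw":0,"gripper":-0.5},{"x":3,"y":1,"z":-2,"yaw":0,"gripper":-1},{"x":3,"y":2.5,"z":0,"yaw":0,"gripper":-1},{"x":3,"y":2.5,"z":0,"yaw":0,"gripper":-1},{"x":0,"y":0,"z":0,"yaw":0,"gripper":-1}]'
python3 - <<'E'
from h import *
st()
from workcell import cams
f=cams.grab_frame("top");g=cams.grab_frame("scene");pickle.dump((f,g),open("pics/p7.pkl","wb"))
for z,uv in((11,(392,241)),(11,(405,260))): print(unproj(f,uv,z).round())
a=cv2.resize(f["pixels"][225:285,375:430,::-1],None,fx=6,fy=6,interpolation=cv2.INTER_CUBIC)
b=cv2.resize(g["pixels"][120:180,235:295,::-1],None,fx=6,fy=6,interpolation=cv2.INTER_CUBIC)
o=np.zeros((360,700,3),np.uint8);o[:,:330]=a;o[:,336:696]=b
cv2.imwrite("pics/c7.png",cv2.convertScaleAbs(o,alpha=1.9,beta=10))
E
```

```text
time_s: 12.57
ee_pos: [440.7, -325.6, 66.6]
ee_rot: [-180.0, 0.1, -179.7]
force: [0.8, 1.2, 2.9]
gripper_width: 8.3
t 12.57 rack [-134.4 -384.3   66.6] yaw [-1.800e+02  1.000e-01 -1.797e+02] F [0.8 1.2 2.9] g 8.3
bright n 152 v 241 245.0 259 u 392 414
time_s: 13.62
ee_pos: [342.8, -260.4, 185.1]
ee_rot: [179.6, -0.4, -179.7]
force: [-0.7, 0.4, -0.1]
gripper_width: 1.0
t 13.62 rack [-229.8 -315.4  185.1] yaw [ 179.6   -0.4 -179.7] F [-0.7  0.4 -0.1] g 1.0
[ 508. -271.   11.]
[ 444. -314.   11.]
```

View pics/c7.png

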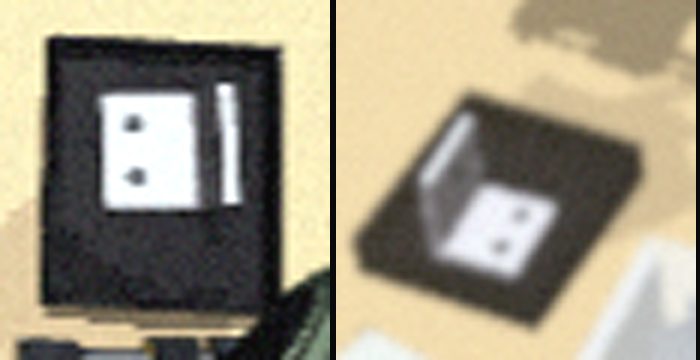

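The bracket stands in the tray, let go: plate u 392-408, v 240.5-259.7, centred about 13 mm behind the tray's middle. Next I close the bin by pushing the rim from the front.

```bash
python3 -m inch '[{"x":0,"y":1.4,"z":0,"yaw":-0.5,"gripper":-1},{"x":0,"y":2.8,"z":0,"yaw":0,"gripper":-1},{"x":0,"y":2.8,"z":0,"yaw":0,"gripper":-1},{"x":0,"y":2.8,"z":0,"yaw":0,"gripper":-1},{"x":0,"y":2.8,"z":0,"yaw":0,"gripper":-1},{"x":0,"y":2.8,"z":0,"yaw":0,"gripper":-1},{"x":0,"y":2.8,"z":0,"yaw":0,"gripper":-1},{"x":0,"y":2.8,"z":0,"yaw":0,"gripper":-1},{"x":0,"y":2,"z":0,"yaw":0,"gripper":-1},{"x":0,"y":0,"z":0,"yaw":0,"gripper":-1}]'
python3 - <<'E'
from h import *
st()
f,g=pickle.load(open("pics/p7.pkl","rb"))
o=np.array([375,225])-.4
uv=np.array([[102,94],[104,210],[200,208],[218,86],[237,84],[241,203],[224,206]])/6.+o
B=[[32.5,30,7],[-32.5,30,7],[-32.5,-22,7],[32.5,-22,67],[32.5,-30,67],[-32.5,-30,67],[-32.5,-22,67]]
B=np.array(B)
def W(p): return place(p[:3],B@cv2.Rodrigues(np.array([p[3],p[4],0.]))[0].T)+[0,0,4]
r=least_squares(lambda p:(proj(f,W(p))-uv).ravel(),[477,-300,0,0,0],x_scale=[10,10,.1,.1,.1]);print(r.x.round(3),r.fun.round(1))
E
```

```text
time_s: 14.55
ee_pos: [340.1, -33.9, 186.5]
ee_rot: [179.9, 0.1, -176.9]
force: [-0.8, -0.4, 0.0]
gripper_width: 0.6
t 14.55 rack [-223.8  -89.   186.5] yaw [ 1.799e+02  1.000e-01 -1.769e+02] F [-0.8 -0.4  0. ] g 0.6
[ 4.78046e+02 -3.00450e+02  1.10000e-02 -8.00000e-03  9.00000e-03] [ 0.  -0.   0.4 -0.2 -0.3  0.2  0.3 -0.2 -0.5  0.1 -0.1  0.3  0.2 -0.2]
```

The fit gives the bracket at (478,-300) with tilts of about 0.01 rad. I descend in front of the rim.

```bash
python3 -m inch '[{"x":-2.2,"y":0,"z":2.5,"yaw":0.1,"gripper":-1},{"x":-2.2,"y":0,"z":2.5,"yaw":0,"gripper":-1},{"x":-2.2,"y":0,"z":2.5,"yaw":0,"gripper":-1},{"x":-2.2,"y":0.3,"z":2.5,"yaw":0,"gripper":-1},{"x":-2.2,"y":0,"z":0.2,"yaw":0,"gripper":-1},{"x":0,"y":0,"z":0,"yaw":0,"gripper":-1}]'
python3 -c "from h import *;st()"
python3 -m inch '[{"x":-1,"y":0,"z":0,"yaw":0,"gripper":-1},{"x":-0.6,"y":0,"z":0,"yaw":0,"gripper":-1},{"x":-0.6,"y":0,"z":0,"yaw":0,"gripper":-1},{"x":-0.6,"y":0,"z":0,"yaw":0,"gripper":-1},{"x":-0.6,"y":0,"z":0,"yaw":0,"gripper":-1}]'
python3 -m inch '[{"x":-0.6,"y":0,"z":0,"yaw":0,"gripper":-1},{"x":-0.6,"y":0,"z":0,"yaw":0,"gripper":-1},{"x":-0.6,"y":0,"z":0,"yaw":0,"gripper":-1}]'
python3 -c "from h import *;st()"
```

```text
time_s: 15.05
ee_pos: [454.0, -29.4, 82.7]
ee_rot: [-180.0, 0.1, -177.6]
force: [0.4, -0.6, 0.3]
gripper_width: 0.2
t 15.05 rack [-109.8  -88.7   82.7] yaw [-1.800e+02  1.000e-01 -1.776e+02] F [ 0.4 -0.6  0.3] g 0.2
time_s: 15.47
ee_pos: [467.1, -28.1, 83.4]
ee_rot: [180.0, -2.1, -177.5]
force: [-43.3, -8.5, 30.1]
gripper_width: 0.3
time_s: 15.72
ee_pos: [467.2, -28.1, 82.3]
ee_rot: [180.0, -4.3, -177.5]
force: [-77.4, -11.1, 62.2]
gripper_width: 0.3
t 15.72 rack [-96.6 -88.   82.3] yaw [ 180.    -4.3 -177.5] F [-77.4 -11.1  62.2] g 0.3
```

The push jammed: near the stop the rim has to rise twice as fast as it goes back, and friction on a level push holds it down. I relax the push and follow the rim's arc upward.

```bash
python3 -m inch '[{"x":1.2,"y":0,"z":0,"yaw":0,"gripper":-1},{"x":0,"y":0,"z":-0.6,"yaw":0,"gripper":-1},{"x":0,"y":0,"z":-0.6,"yaw":0,"gripper":-1}]'
python3 -c "from h import *;st()"
python3 -m inch '[{"x":-0.25,"y":0,"z":-0.5,"yaw":0,"gripper":-1},{"x":-0.25,"y":0,"z":-0.5,"yaw":0,"gripper":-1}]'
python3 -c "from h import *;st()"
```

```text
time_s: 15.97
ee_pos: [473.3, -27.8, 94.0]
ee_rot: [180.0, -1.8, -177.6]
force: [-20.8, -3.6, 8.0]
gripper_width: 0.7
t 15.97 rack [-90.5 -87.9  94. ] yaw [ 180.    -1.8 -177.6] F [-20.8  -3.6   8. ] g 0.7
time_s: 16.13
ee_pos: [483.4, -27.5, 105.6]
ee_rot: [180.0, -1.2, -177.6]
force: [-15.9, -2.6, 8.6]
gripper_width: 0.4
t 16.13 rack [-80.5 -88.  105.6] yaw [ 180.    -1.2 -177.6] F [-15.9  -2.6   8.6] g 0.4
```

```bash
python3 -m inch '[{"x":-0.4,"y":0,"z":-0.4,"yaw":0,"gripper":-1},{"x":-0.4,"y":0,"z":-0.35,"yaw":0,"gripper":-1},{"x":-0.4,"y":0,"z":-0.3,"yaw":0,"gripper":-1},{"x":-0.4,"y":0,"z":-0.2,"yaw":0,"gripper":-1},{"x":-0.4,"y":0,"z":-0.1,"yaw":0,"gripper":-1}]'
python3 -m inch '[{"x":-0.4,"y":0,"z":-0.1,"yaw":0,"gripper":-1},{"x":-0.3,"y":0,"z":-0.1,"yaw":0,"gripper":-1},{"x":-0.2,"y":0,"z":0,"yaw":0,"gripper":-1}]'
python3 -c "from h import *;st()"
```

```text
time_s: 16.55
ee_pos: [510.4, -26.3, 120.8]
ee_rot: [180.0, -0.3, -177.7]
force: [-9.0, -0.5, 3.4]
gripper_width: 0.4
time_s: 16.8
ee_pos: [510.6, -26.3, 121.1]
ee_rot: [180.0, -1.6, -177.6]
force: [-29.6, -3.0, 18.7]
gripper_width: 0.6
t 16.8 rack [-53.2 -87.8 121.1] yaw [ 180.    -1.6 -177.6] F [-29.6  -3.   18.7] g 0.6
```

Contact is at -37 mm (shut is -36) and the force is rising. I retreat and check with the cameras.

```bash
python3 -m inch '[{"x":0,"y":0,"z":-0.5,"yaw":0,"gripper":-1},{"x":2,"y":0,"z":0,"yaw":0,"gripper":-1},{"x":4,"y":0,"z":-1,"yaw":0,"gripper":-1},{"x":4,"y":0,"z":-3,"yaw":0,"gripper":-1},{"x":4,"y":0,"z":-3,"yaw":0,"gripper":-1},{"x":4,"y":0,"z":0,"yaw":0,"gripper":-1},{"x":0,"y":0,"z":0,"yaw":0,"gripper":-1}]'
python3 - <<'E'
from h import *
st()
from workcell import cams
f=cams.grab_frame("top");f0=pickle.load(open("pics/top0.pkl","rb"))
A,B=f0["pixels"],f["pixels"]
# rim row profile, initial vs now; right bin and left bin
for n,(u0,u1) in {"R":(305,338),"L":(250,283)}.items():
    print(n,[(A[v,u0:u1].mean().round(),B[v,u0:u1].mean().round()) for v in range(226,238)])
D=np.abs(A.astype(int)-B).max(2)
for n,(u,v) in {"carton":(391,187),"pliers":(458,243),"heatsink":(268,192)}.items(): print(n,D[v-25:v+25,u-18:u+18].mean().round(1),(D[v-25:v+25,u-18:u+18]>50).sum())
cv2.imwrite("pics/c8.png",cv2.convertScaleAbs(cv2.resize(B[150:290,222:482,::-1],None,fx=3,fy=3,interpolation=cv2.INTER_CUBIC),alpha=1.7,beta=10))
E
```

```text
time_s: 17.38
ee_pos: [349.1, -32.2, 187.5]
ee_rot: [180.0, -0.2, -177.7]
force: [-0.9, 0.7, 0.6]
gripper_width: 0.4
t 17.38 rack [-214.8  -87.6  187.5] yaw [ 180.    -0.2 -177.7] F [-0.9  0.7  0.6] g 0.4
R [(np.float64(83.0), np.float64(99.0)), (np.float64(81.0), np.float64(88.0)), (np.float64(71.0), np.float64(71.0)), (np.float64(83.0), np.float64(84.0)), (np.float64(81.0), np.float64(82.0)), (np.float64(66.0), np.float64(67.0)), (np.float64(28.0), np.float64(28.0)), (np.float64(65.0), np.float64(66.0)), (np.float64(64.0), np.float64(66.0)), (np.float64(65.0), np.float64(66.0)), (np.float64(65.0), np.float64(66.0)), (np.float64(65.0), np.float64(67.0))]
L [(np.float64(83.0), np.float64(85.0)), (np.float64(83.0), np.float64(86.0)), (np.float64(83.0), np.float64(85.0)), (np.float64(67.0), np.float64(68.0)), (np.float64(87.0), np.float64(89.0)), (np.float64(81.0), np.float64(83.0)), (np.float64(80.0), np.float64(82.0)), (np.float64(27.0), np.float64(27.0)), (np.float64(54.0), np.float64(55.0)), (np.float64(65.0), np.float64(66.0)), (np.float64(64.0), np.float64(66.0)), (np.float64(65.0), np.float64(66.0))]
carton 3.8 0
pliers 4.0 0
heatsink 3.7 0
```

View pics/c8.png

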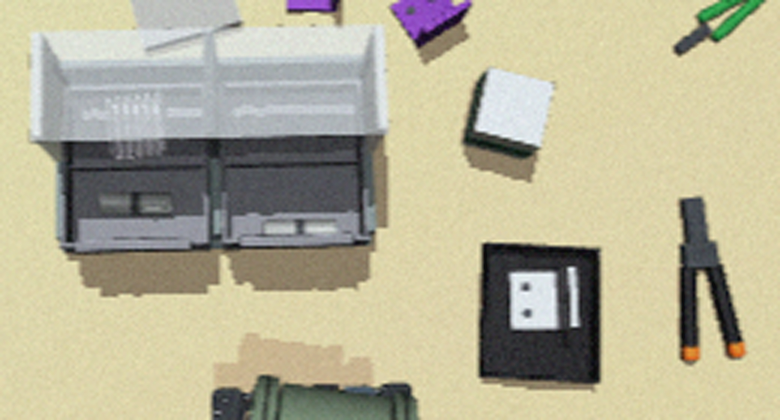

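The right bin's rim profile matches the start image row for row, so it is shut. The bracket stands in the tray (plate at (535,300) in the crop), and the bystanders and heat sink are unchanged. I hand in the job.

```bash
python3 -c "
from workcell import env
print(env.job_done())"
```

```text
the job is handed in; nothing more can be done
None
```

I tipped the right bin, which held the bracket, fully forward and stood the bracket in the tray. I then pushed the bin home and handed the job in at about 17 s. No verdict came back.

**What the last checks showed**
- **Bracket:** the fit after release puts it at about (478, -300) mm. That is 14 mm along x and 1 mm along y from the tray's centre, with tilts of about 0.01 rad and the gripper clear.
- **Bins:** both rims match the start image row for row, so both look shut.
- **Rest of the scene:** the carton, the pliers and the heat sink look unchanged. I did not compare the iron stand's image; the arm passed well clear of it.

**What did not go as planned**
- **First commands:** two were refused because every row needs all five keys. Nothing moved.
- **Closing the bin:** my first level push jammed at about 100 N on the wrist, under the 120 N limit. I relaxed it and closed the bin by following the rim's arc upward.
- **Setting down:** the tool cannot pitch, so the bracket arrived tipped about 40°. I eased the grip to 3 N so it swung level in the fingers just above the tray floor, then lowered and released it.

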